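# Lock the swing-out tray on its pivot with the linch pin

## Robot

A 6-joint arm with a two-finger parallel gripper is mounted at the origin on the work surface. World frame = base frame: x ahead of the robot, y to its left, z up, the work surface at z = 0. Lengths are in m, angles in rad, forces in N, time in s.
With the tool pointing down it reaches from about 0.275 to 0.875 m from the base axis. Payload 12.5 kg.
Tool frame: the origin (TCP) lies on the centre line of the jaws, within the pads' length; the fingertips stand r.finger_overhang ahead of it and the grasp point (between the pads) lies 3 mm ahead of it (r.finger_overhang is the distance from the TCP to the fingertips, in m); z points along the fingers, y is the direction in which the jaws open and shut (so a half turn about z gives the same grasp; the last joint's range is limited). The gripper opens to 85 mm and grips with 20 to 120 N. Pads are 22 mm wide; open, the fingers measure 114 mm over their backs; the gripper's body (76 mm by 85 mm) begins 54 mm behind the grasp point. The pads swing forward as they close: fully open they stand 13 mm farther back than shut.
Start: joints at [-1.358, 0.351, 1.652, -0, 1.139, -0.085], TCP at [0.161, -0.526, 0.253] pointing down, gripper open.
Joint ranges: [-2.75, 2.75], [-0.79, 2.1], [0.01, 2.65], [-1.57, 4.71], [0.07, 3.14], [-2.87, 2.87]. Speed limits (rad/s): [2.22, 2.22, 2.79, 3.14, 3.14, 3.14].

## Interface

Orientations are given as a unit quaternion [x, y, z, w].
In Python, from cell import r, optics gives the robot as it stands. The module is installed in compiled form; this text tells all that it offers. Calls block until the motion is done:
- r.move_to(position, orientation): joint-space move of the TCP to a pose.
- r.move_linear(position, rot=None, vel=0.15): straight line of the TCP; rot=None keeps the orientation; vel is the mean speed in m/s.
- r.set_joints(angles): joint-space move.
- r.set_gripper(opening, squeeze=None): opening from 0.0 (shut) to 1.0 (fully open); squeeze is the grip in N (None keeps the last); returns when the fingers have stopped.
- r.sleep(seconds).
- r.inverse_kinematics(position, orientation): joint angles nearest the present ones, or None.
- optics.get_image(name): name is "scene" or "top" or "wrist"; returns a dict with "pixels" (400x640x3 uint8, red, green, blue), "depth" (400x640 float32, m along the optical axis (not along the pixel's ray), 0 where there is no reading), "fx", "fy", "cx", "cy" (pixels), "D" ([k1, k2, p1, p2, k3] as OpenCV has them; the pictures are not rectified), "camera_from_world" (4x4, takes a point from world to camera coordinates); the wrist camera has in their place "mount" (4x4, takes a point from camera to tool coordinates, whose origin is the TCP and whose axes are the flange's). Camera axes: x right, y down, z forward; pixel columns grow to the right and rows downward; lengths in m; the calibration is good to about 2 mm. A picture is of the moment at which its call begins: read the wrist's pose just before it.
A pose or a line that the arm cannot do raises r.PlanningError and nothing moves.
- r.hand_in(): hands the job in, once; it reports no verdict.
Readings, each from a call of its own:
- r.current_t(): time.
- r.current_q(): joint angles.
- r.current_qvel(): joint speeds.
- r.current_effort(): joint torques, N m.
- r.current_tool_pos(): TCP position.
- r.current_ee_rot(): TCP orientation.
- r.current_contact_force(): force on the tool from outside, world axes, zero at the start.
- r.current_torque(): the same for the moment, N m.
- r.current_opening(): opening from 0.0 (shut) to 1.0 (fully open).
Only numpy, scipy, OpenCV 4.12 (cv2) and the standard library are available. Lean on these libraries where they do the work, as an engineer would, in place of code of your own. Each camera call takes 0.05 s, during which the arm holds its last target.

## Task

Take the linch pin off the bamboo coaster and push it through the cross hole near the top of the tray's pivot stud until its square head is fully home against the stud, without forcing it. Then swing its sprung wire loop over the stud's end until it snaps fully shut round the stud, and let go. Leave the tray, cups, tumbler and scoop where they are.

Things in the scene. Friction and masses are not known exactly. Their poses are not given: they have to be found in the camera images.
- linch_pin: Loose steel linch pin, about 120 g, lying on the coaster. Origin on the pin's axis at the shoulder (the head's front face); +x runs along the pin to its tip, +z is up. Round shank 9 mm thick from x = 0 to 37 mm, its last 6 mm tapering to 5.2 mm. Square head from x = -28 to 0 mm.
- head (a point): Middle of the pin's square steel head, 14 mm behind the shoulder: 28 mm long (x), 18 mm wide (y), 18 mm high (z); axes as the pin's. It lies flat on the coaster and is the part to grip, across y. A narrower lug (12 mm) behind it reaches 41 mm behind the shoulder.
- loop_hinge (a point): Hinge of the wire loop, on the pin's axis in the lug, 35 mm behind the shoulder; the hinge runs along the pin's y. The loop's two legs start 11 mm to either side.
- loop (a joint): Swing of the wire loop about its hinge. 0 = open, as found: leaning back and up behind the head, 2.25 rad (129 degrees) from the tip's direction. It grows as the loop swings up over the head and forward; 2.25 = shut, lying along the pin round its tip. Dead point near 1.45: before it the loop springs back open, beyond it it snaps shut and stays. About 1.5 N at its end takes it over.
- loop_end (a point): Middle of the loop's far end, 76 mm from its hinge. The loop is 4.4 mm steel wire, rounded, 42 mm wide at its widest, 14 mm wide straight across at the end. Shut, its end lies 41 mm ahead of the shoulder, level with the pin's axis.
- pin_middle (a point): Point on the pin's axis 11 mm ahead of the shoulder; it lies in the middle of the cross hole when the head is home.
- hole (a point): Centre of the cross hole, on the axis of the upright pivot stud, 38 mm above the counter. Its x axis runs along the hole (level, roughly away from the robot), z is up. The hole is 10.2 mm wide and goes right through the fixed round steel stud, 22 mm thick. The pin may go in from either side.
- stud_top (a point): Free upper end of the pivot stud, 52 mm above the counter; the stud stands up through the round eye of the tray's arm (70 mm wide, top 28 mm above the counter). The pin's head clears the eye by 1 mm; its flat underside keeps the pin from rolling. A spring ball in the stud presses on the pin from above (14 N): from 26 mm short of home on it takes 9 to 18 N to push the pin in.
- tap_stand: Fixed steel stand of the purifier tap; origin at the stud's foot, on the counter, axes as those of the hole. A swan-neck tap 245 mm high rises 130 mm along +x and 240 mm along -y from the stud, its spout over the tray. A push of 16 to 22 N brings the pin home; more than 60 N between pin and stand (all contacts summed, the spring ball's too) is forcing it.
- tray_middle (a point): Middle of the white plastic tray (160 x 150 x 34 mm, rim 62 mm above the counter) on its flat steel arm, 225 mm from the stud, roughly along the stand's -y. It swings stiffly about the stud and is to stay where it is.
- coaster: Square bamboo coaster 110 x 110 mm, 10 mm thick, fixed; origin under its middle. The linch pin lies on it.
- cup_stack: Bystander: stack of four cream melamine cups, 78 mm wide, 142 mm high; origin under its middle.
- tumbler: Bystander: glass tumbler, 72 mm wide, 120 mm high; origin under its middle.
- scoop: Bystander: steel scoop lying on the counter, 180 mm long, 30 mm high; origin under the back of its pan, +x to its mouth.
Things that resemble listed ones, but are neither listed nor needed, are in the scene too. Leave any blue or yellow look-alike of the linch_pin alone.

How it is judged:
On the way, in this order (a step that is already met when the one before it is completed fails the run):
1. the pin is through the cross hole with its head home against the stud, the loop still open (distance between pin_middle and hole below 0.0015 m and angle between the x axis of linch_pin and the x axis of hole, either way round below 0.15 rad and value of joint loop below 1 rad), for 0.2 s.
2. the loop is swung over the stud's end and shut (value of joint loop above 2.1 rad and distance between pin_middle and hole below 0.003 m), for 0.2 s.
At the end, for the whole second after the job is handed in: The pin sits in the cross hole with its head home (its middle within 3 mm of the hole's centre, its axis within 0.15 rad of the hole's), the loop is shut round the stud (beyond 2.1 rad), and the pin is at rest and released (all of step 2 and angle between the x axis of linch_pin and the x axis of hole, either way round below 0.15 rad and linear speed of linch_pin below 0.02 m/s); the robot touches nothing.
It fails at once if the pin is forced: more than 60 N between it and the stand, all contacts together (contact force between linch_pin and tap_stand above 60 N).
It fails at once if the robot strikes the stand with more than 15 N (contact force between any of the fingers, the arm and tap_stand above 15 N).
It fails at once if the tray is swung more than 4 cm from where it was (distance of tray_middle from where it was at the start of the episode above 0.04 m).
It fails at once if a cup, the tumbler or the scoop is shifted more than 3 cm or tipped (distance of any of cup_stack, tumbler, scoop from where it was at the start of the episode above 0.03 m or angle between any of cup_stack, tumbler's own z axis and vertical above 0.4 rad).
It also fails if it takes over 67 s, if anything falls off the work surface, if the arm or the gripper's body presses on something with over 40 N, if the wrist force passes 120 N, or if a joint passes its speed limit or range.

## Working session

There is one attempt and no reset: what is moved stays moved. The work goes in short steps, each a Python script; the robot and the scene stay as the last script left them, time stands still between calls to the robot, and variables do not carry over. Pictures are saved under pics/ and viewed, and the job is handed in when it is done.

```bash
mkdir -p pics; ls
cat > h.py <<'E'
import numpy as np, cv2
from cell import r, optics
from scipy.spatial.transform import Rotation as R
def grab(n):
    p=np.array(r.current_tool_pos());q=np.array(r.current_ee_rot())
    d=optics.get_image(n)
    if n=="wrist":
        T=np.eye(4);T[:3,:3]=R.from_quat(q).as_matrix();T[:3,3]=p
        d["wfc"]=T@np.array(d["mount"])
    else: d["wfc"]=np.linalg.inv(np.array(d["camera_from_world"]))
    return d
def K(d): return np.array([[d["fx"],0,d["cx"]],[0,d["fy"],d["cy"]],[0,0,1.]])
def ray(d,u,v):
    n=cv2.undistortPoints(np.array([[[u,v]]],float),K(d),np.array(d["D"],float))[0,0]
    return np.array([n[0],n[1],1.])
def pt(d,u,v,z=None):
    """world point by depth (or by plane z)"""
    c=ray(d,u,v);W=d["wfc"]
    if z is None:
        Z=float(d["depth"][int(round(v)),int(round(u))]); return (W@np.r_[c*Z,1])[:3]
    dr=W[:3,:3]@c; o=W[:3,3]; return o+dr*(z-o[2])/dr[2]
def cloud(d):
    h,w=d["depth"].shape
    uv=np.stack(np.meshgrid(np.arange(w),np.arange(h)),-1).reshape(-1,1,2).astype(float)
    n=cv2.undistortPoints(uv,K(d),np.array(d["D"],float)).reshape(h,w,2)
    c=np.dstack([n,np.ones((h,w))])*d["depth"][...,None]
    return c@d["wfc"][:3,:3].T+d["wfc"][:3,3]
def proj(d,P):
    M=np.linalg.inv(d["wfc"]); rv,_=cv2.Rodrigues(M[:3,:3])
    return cv2.projectPoints(np.atleast_2d(np.array(P,float)),rv,M[:3,3],K(d),np.array(d["D"],float))[0][:,0]
def save(d,name,crop=None,s=1):
    im=d["pixels"][...,::-1]
    if crop: u0,v0,u1,v1=crop; im=im[v0:v1,u0:u1]
    im=cv2.resize(im,None,fx=s,fy=s,interpolation=cv2.INTER_CUBIC); cv2.imwrite("pics/"+name,im)
E
python3 - <<'E'
from h import *
import pickle
for n in ["scene","top","wrist"]:
    d=grab(n); save(d,n+"0.png"); pickle.dump(d,open(n+"0.pkl","wb")); print(n,d["wfc"].round(3).tolist(),d["fx"])
print(r.current_t(),r.finger_overhang,r.current_ee_rot(),r.current_contact_force())
E
```

```text
pics
scene [[0.811, 0.504, -0.297, 0.792], [0.585, -0.701, 0.408, -0.37], [-0.003, -0.504, -0.864, 0.957], [0.0, 0.0, 0.0, 1.0]] 418.0920667951229
top [[-0.022, -0.995, 0.095, 0.415], [-1.0, 0.021, -0.01, 0.05], [0.008, -0.096, -0.995, 0.92], [0.0, 0.0, 0.0, 1.0]] 382.5233612532732
wrist [[0.293, -0.909, -0.297, 0.238], [-0.956, -0.279, -0.092, -0.501], [0.0, 0.311, -0.95, 0.373], [0.0, 0.0, 0.0, 1.0]] 350.0271113487795
0.15 0.022 [ 9.88932079e-01  1.48368216e-01 -6.23486220e-05 -4.59200195e-04] [-0.19753118  0.19364195  0.22561112]
```

View pics/scene0.png

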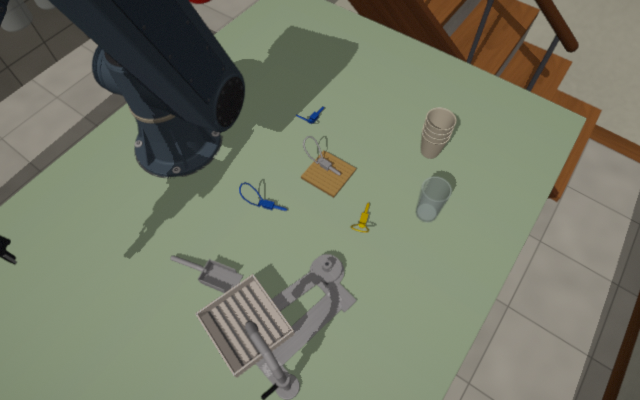

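View pics/top0.png

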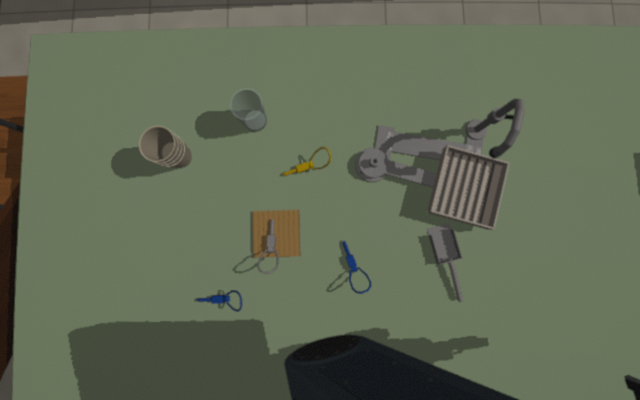

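View pics/wrist0.png

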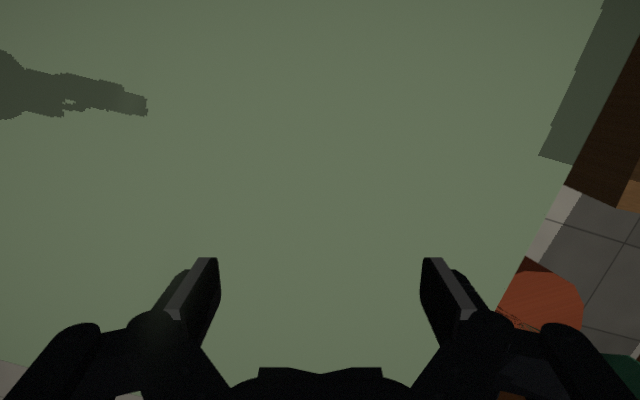

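Four look-alikes in the top view: blue at (352,258), blue at (220,299), yellow at (305,167), and bare steel at (270,238) on the bamboo coaster. The steel one fits, since it is steel and lies on the coaster. The stud is at (375,160). I'll enlarge both areas.

Run:
```python
from h import *
import pickle
d=pickle.load(open("top0.pkl","rb"))
save(d,"topcrop.png",(220,120,420,280),4)
for n,uv in dict(stud=(375,160),pin=(270,238),tip=(271,222),loop=(268,262),tumbler=(250,110),cups=(165,148),spout=(498,150),yellow=(305,167),blue=(352,258)).items(): print(n,pt(d,*uv).round(3),pt(d,*uv,z=.02).round(3))
s=pickle.load(open("scene0.pkl","rb"))
save(s,"scenecrop.png",(280,120,380,300),4)
```

```text
stud [ 0.585 -0.073  0.056] [ 0.592 -0.078  0.02 ]
pin [0.412 0.173 0.028] [0.412 0.174 0.02 ]
tip [0.449 0.17  0.026] [0.449 0.171 0.02 ]
loop [ 0.355  0.182 -0.001] [0.357 0.179 0.02 ]
tumbler [0.724 0.222 0.011] [0.721 0.22  0.02 ]
cups [0.623 0.408 0.061] [0.632 0.425 0.02 ]
spout [ 0.572 -0.293  0.199] [ 0.611 -0.378  0.02 ]
yellow [0.578 0.089 0.02 ] [0.579 0.089 0.02 ]
blue [ 0.361 -0.017  0.018] [ 0.361 -0.017  0.02 ]
```

View pics/topcrop.png

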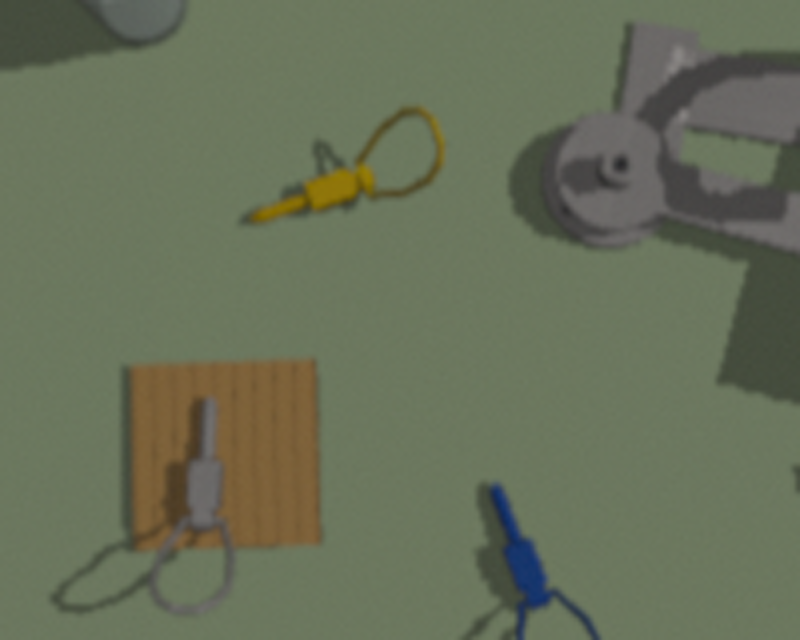

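View pics/scenecrop.png

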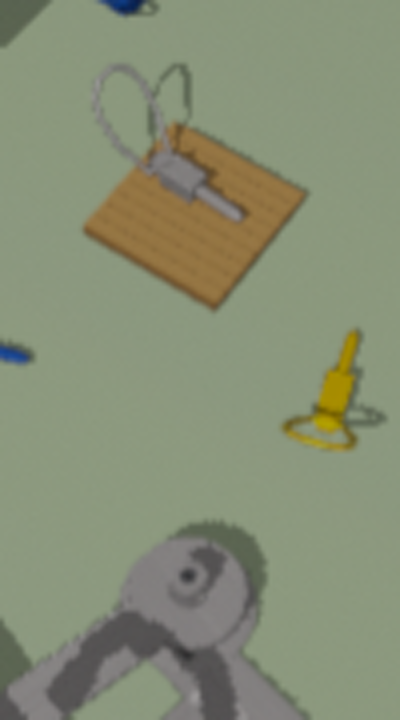

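The enlarged crops confirm the bare steel pin, at top (270,238): tip toward +x, loop leaning back toward the robot. Next I'll get the stand's yaw from the tap column, then take close wrist views of the hole.

Run:
```python
from h import *
import pickle
d=pickle.load(open("top0.pkl","rb"))
save(d,"tap.png",(350,90,550,240),4)
C=cloud(d)
for z0,z1 in [(.045,.06),(.06,.08),(.08,.12),(.12,.16),(.16,.2),(.2,.26)]:
    m=(C[...,2]>z0)&(C[...,2]<z1)&(C[...,0]>.5)&(C[...,1]<0.0)&(C[...,1]>-.45)
    v,u=np.nonzero(m)
    P=C[m]; 
    # right part only: tap
    k=(u>455)&(v<150)
    if k.any(): print(z0,k.sum(),P[k].min(0).round(3),P[k].max(0).round(3),np.median(P[k],0).round(3))
s=pickle.load(open("scene0.pkl","rb"))
C=cloud(s)
for z0,z1 in [(.02,.05),(.05,.1),(.1,.15),(.15,.2),(.2,.26)]:
    m=(C[...,2]>z0)&(C[...,2]<z1)&(C[...,0]>.66)&(C[...,1]<-.15)&(C[...,1]>-.45)
    P=C[m]
    if len(P): print("s",z0,len(P),P.min(0).round(3),P.max(0).round(3),np.median(P,0).round(3))
```

```text
0.045 22 [ 0.609 -0.336  0.045] [ 0.671 -0.266  0.059] [ 0.662 -0.327  0.052]
0.06 43 [ 0.605 -0.336  0.06 ] [ 0.672 -0.26   0.079] [ 0.661 -0.326  0.066]
0.08 73 [ 0.652 -0.337  0.081] [ 0.678 -0.32   0.12 ] [ 0.661 -0.324  0.108]
0.12 184 [ 0.653 -0.365  0.12 ] [ 0.682 -0.318  0.16 ] [ 0.662 -0.328  0.13 ]
0.16 110 [ 0.575 -0.336  0.16 ] [ 0.674 -0.289  0.2  ] [ 0.661 -0.326  0.181]
0.2 556 [ 0.57  -0.335  0.2  ] [ 0.672 -0.29   0.246] [ 0.61  -0.31   0.236]
s 0.02 14 [ 0.669 -0.34   0.023] [ 0.676 -0.326  0.049] [ 0.674 -0.336  0.029]
s 0.05 2 [ 0.676 -0.335  0.05 ] [ 0.676 -0.33   0.052] [ 0.676 -0.333  0.051]
s 0.1 202 [ 0.66  -0.382  0.1  ] [ 0.682 -0.319  0.149] [ 0.668 -0.343  0.128]
s 0.15 49 [ 0.666 -0.342  0.152] [ 0.676 -0.326  0.2  ] [ 0.675 -0.336  0.176]
s 0.2 120 [ 0.66  -0.341  0.2  ] [ 0.675 -0.321  0.231] [ 0.667 -0.332  0.216]
```

View pics/tap.png

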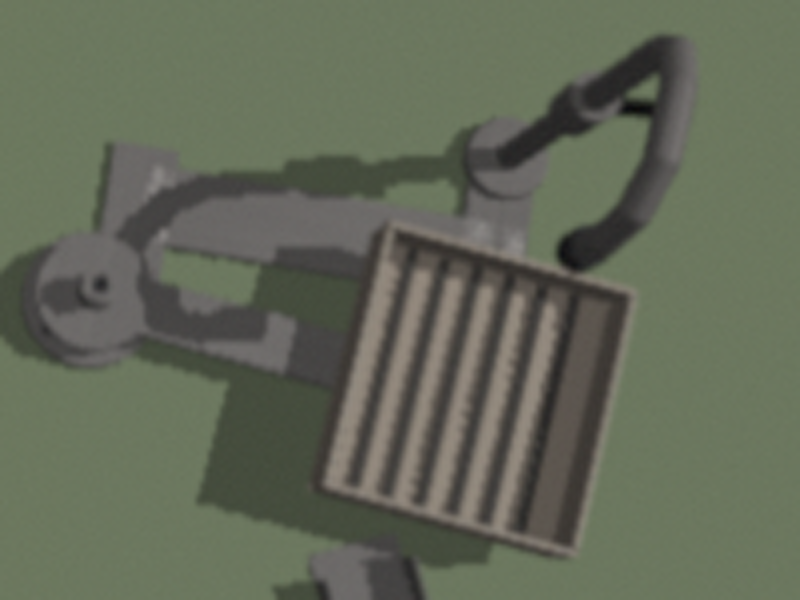

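Run:
```python
from h import *
import pickle
def tilt(a,yaw=0):
    M=np.array([[np.cos(a),0,np.sin(a)],[0,-1,0],[np.sin(a),0,-np.cos(a)]])
    return R.from_euler('z',yaw)*R.from_matrix(M)
for a in (45,60,70):
  q=tilt(np.radians(a)).as_quat()
  print(a,r.inverse_kinematics([.50,-.075,.08],q))
print(r.inverse_kinematics([.55,-.075,.17],tilt(0).as_quat()),r.inverse_kinematics([.41,.172,.1],tilt(0).as_quat()))
```

```text
45 [-0.36317926  0.51921021  2.31962866  2.60268055  0.51148395 -1.35268034]
60 [-0.40942441  0.66856637  2.39510929  2.71230339  0.9760225  -1.53337741]
70 [-0.43499115  0.80441206  2.41131659  2.71668803  1.28912539 -1.603295  ]
[-2.19396187e-01  4.59728488e-01  1.71614272e+00 -4.44089210e-16
  9.65721441e-01  1.35140014e+00] [ 2.92437191e-01  4.09193860e-01  2.03961762e+00 -4.44089210e-16
  6.92781170e-01  1.86323352e+00]
```

The tap column is near (0.667,-0.33) and the stud near (0.585,-0.073), so the hole's yaw is about -0.187 rad. Next is a wrist view over the stud.

```bash
cat >> h.py <<'E'
def down(yaw,a=0):
    M=np.array([[np.cos(a),0,np.sin(a)],[0,-1,0],[np.sin(a),0,-np.cos(a)]])
    return (R.from_euler('z',yaw)*R.from_matrix(M)).as_quat()
E
python3 - <<'E'
from h import *
import pickle
r.move_to([.565,-.07,.17],down(-.187))
r.sleep(.2)
d=grab("wrist"); pickle.dump(d,open("w1.pkl","wb")); save(d,"w1.png"); print(r.current_t(),d["wfc"].round(3).tolist(), proj(d,[.585,-.073,.052]))
E
```

```text
2.6 [[-0.187, -0.934, -0.305, 0.644], [-0.982, 0.178, 0.056, -0.084], [0.002, 0.31, -0.951, 0.29], [0.0, 0.0, 0.0, 1.0]] [[319.32220648 167.45911359]]
```

View pics/w1.png

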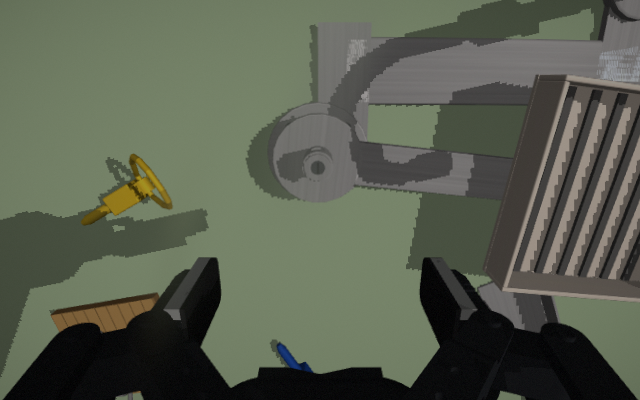

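Run:
```python
from h import *
import pickle
d=pickle.load(open("w1.pkl","rb"))
save(d,"w1c.png",(250,80,390,220),5)
C=cloud(d)
for u,v in [(380,38),(450,38),(500,38),(590,40),(319,40),(319,70),(319,90)]: print(u,v,C[v+3,u].round(4))
# stud top pixels
m=(C[...,2]>.046)&(C[...,2]<.06); v,u=np.nonzero(m); k=(abs(u-318)<30)&(abs(v-166)<30); v,u=v[k],u[k]
print(len(u),u.min(),u.max(),v.min(),v.max()); P=C[v,u]; print(P.min(0).round(4),P.max(0).round(4),((P.min(0)+P.max(0))/2).round(4))
(cx,cy),rad=cv2.minEnclosingCircle(P[:,:2].astype(np.float32)); print(cx,cy,rad,np.median(P[:,2]))
# plate edge fit by gradient: rows in columns 380..590
g=cv2.cvtColor(d["pixels"],cv2.COLOR_RGB2GRAY).astype(float)
for nm,(z) in [("plate",np.median(C[60,420:560,2]))]: print(nm,z)
sat=cv2.cvtColor(d["pixels"],cv2.COLOR_RGB2HSV)[...,1].astype(float)
pts=[]
for u in range(380,440):  # top & bottom edges
    for lo,hi in [(28,48),(96,112)]:
        gg=np.abs(np.diff(cv2.GaussianBlur(sat,(3,3),0)[lo:hi,u])); pts.append((u,lo+np.argmax(gg)+.5,lo))
for lo in (28,96):
    W=np.array([pt(d,u,v,z=.012) for u,v,l in pts if l==lo]); vx,vy,_,_=cv2.fitLine(W[:,:2].astype(np.float32),cv2.DIST_HUBER,0,.01,.01).ravel(); print(lo,np.degrees(np.arctan2(vy,vx)),np.radians((np.degrees(np.arctan2(vy,vx))+90+90)%180-90))
```

```text
380 38 [ 0.6618 -0.1344  0.005 ]
450 38 [ 0.6522 -0.1865  0.0063]
500 38 [ 0.6455 -0.2243  0.0065]
590 40 [ 0.6322 -0.2947  0.006 ]
319 40 [ 0.6688 -0.0887  0.0053]
319 70 [ 0.6475 -0.0847  0.0053]
319 90 [ 0.6328 -0.0818  0.0049]
776 302 332 151 182
[ 0.5739 -0.0824  0.0461] [ 0.5961 -0.0606  0.0541] [ 0.585  -0.0715  0.0501]
0.5850673913955688 -0.07150689512491226 0.011327413842082024 0.051670551920306035
plate 0.006068720861627935
28 79.70011 -0.1797671
96 78.19311 -0.20606901
```

View pics/w1c.png

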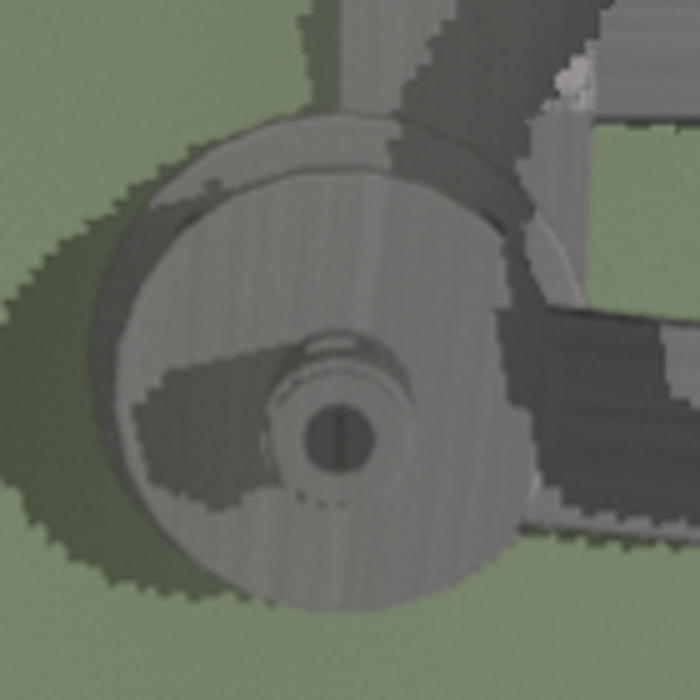

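Stud axis is at (0.5850,-0.0715), hole yaw about -0.185 (from base-plate edges and tap). The cross hole's far mouth shows at crop (335,340), in line with that. On to the pin.

Run:
```python
from h import *
import pickle
r.move_to([.385,.172,.16],down(0))
r.sleep(.2)
d=grab("wrist"); pickle.dump(d,open("w2.pkl","wb")); save(d,"w2.png",(160,80,480,320),2.5); print(r.current_t())
```

```text
4.0083
```

View pics/w2.png

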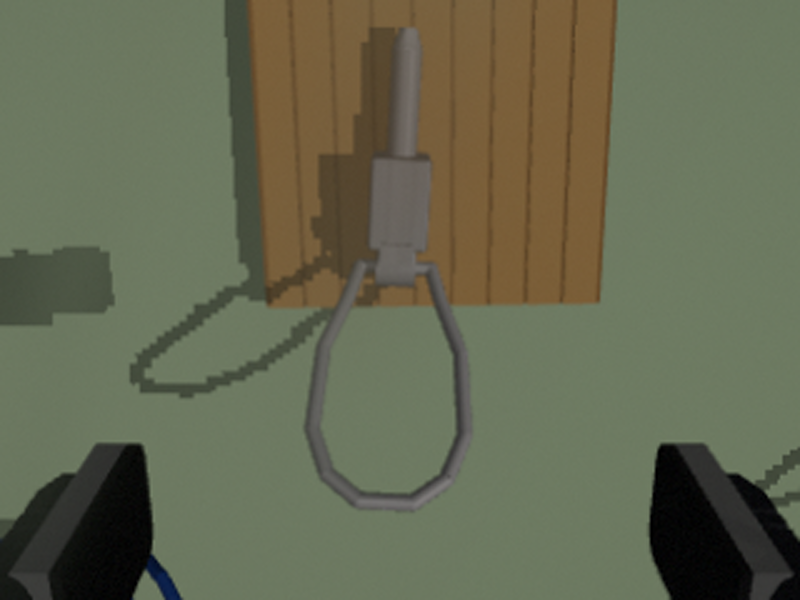

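Run:
```python
from h import *
import pickle
d=pickle.load(open("w2.pkl","rb"))
f=lambda a,b,z:pt(d,160+a/2.5,80+b/2.5,z)
c=[f(373,158,.028),f(430,157,.028),f(371,247,.028),f(427,250,.028)]
for x in c: print(x.round(4))
print("head c",np.mean(c,0).round(4))
ax=(c[0]+c[1]-c[2]-c[3])/2; print("yaw",np.arctan2(ax[1],ax[0]),np.linalg.norm(ax))
print("tip",f(407,30,.0215).round(4))
C=cloud(d)
m=(C[...,2]>.0262)&(C[...,2]<.032)
n,l,st,ce=cv2.connectedComponentsWithStats(m.astype(np.uint8))
for i in range(1,n):
    if st[i,4]>200: 
        v,u=np.nonzero(l==i); P=C[v,u]; rc=cv2.minAreaRect((P[:,:2]*1000).astype(np.float32)); print(st[i],rc,np.median(P[:,2]))
i=385/2.5+160;j=500/2.5+80; print("loopend",C[int(j),int(i)].round(3),C[int(j)+1,int(i)].round(3))
s=(C[...,2]>.0245)&(C[...,2]<.026); 
m=(C[...,2]>.0195)&(C[...,2]<.026)&(C[...,0]>.425)&(abs(C[...,1]-.17)<.02); P=C[m]; print("shank",len(P),cv2.fitLine(P[:,:2].astype(np.float32),cv2.DIST_HUBER,0,.01,.01).ravel().round(4),P[:,0].max(),np.percentile(P[:,2],98))
```

```text
[0.4206 0.18   0.028 ]
[0.4208 0.1635 0.028 ]
[0.3937 0.1809 0.028 ]
[0.3928 0.1641 0.028 ]
head c [0.407  0.1721 0.028 ]
yaw -0.027676516426691278 0.02748287214660981
tip [0.4562 0.1701 0.0215]
[ 307  143   26   50 1000] ((401.451904296875, 173.27976989746094), (17.948291778564453, 37.52592849731445), 86.97286987304688) 0.02829703079097992
loopend [0.341 0.176 0.082] [0.341 0.176 0.083]
shank 480 [ 0.9982 -0.0607  0.4401  0.1712] 0.45687071547282776 0.023728277140231492
```

Run:
```python
from h import *
import pickle
r.set_gripper(.55,70)
q=down(-.04)
r.move_to([.406,.172,.09],q)
r.move_linear([.406,.172,.0345],vel=.06)
print(r.current_t(),r.current_tool_pos(),r.current_contact_force())
r.set_gripper(0,70)
print(r.current_t(),r.current_opening(),r.current_contact_force())
d=grab("wrist"); save(d,"w3.png"); pickle.dump(d,open("w3.pkl","wb"))
```

```text
5.9417 [0.40616771 0.17205865 0.0347172 ] [ 0.10836199 -0.0477926  -0.01029068]
6.3167 0.19215112983753055 [-1.6689141  -0.61156894  5.52175284]
```

View pics/w3.png

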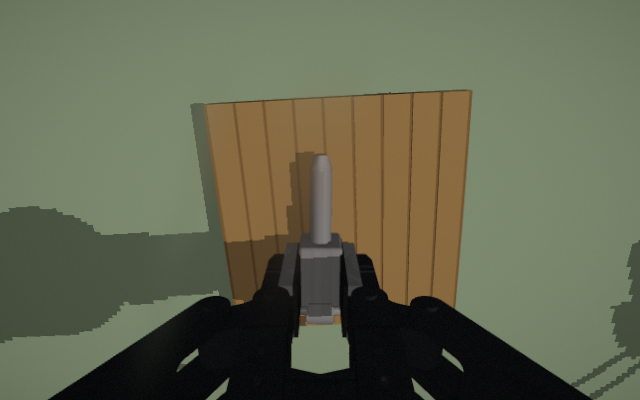

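The grip squares up on the head, but +5.5 N shows the tips touching the coaster. I'll re-grip 2.5 mm higher so they clear the eye later.

Run:
```python
from h import *
import pickle
print(r.current_tool_pos())
r.set_gripper(.35,70)
print(r.current_contact_force())
p=np.array(r.current_tool_pos()); 
r.move_linear([.406,.172,.0372],vel=.05)
r.set_gripper(0,70)
r.sleep(.2)
print(r.current_t(),r.current_opening(),r.current_contact_force(),r.current_tool_pos())
d=grab("wrist"); save(d,"w4.png",(220,120,420,340),3)
z0=r.current_tool_pos()[2]
p=np.array(r.current_tool_pos()); p[2]+=.1
r.move_linear(p,vel=.15)
r.sleep(.2)
print(r.current_t(),r.current_opening(),r.current_contact_force(),r.current_tool_pos())
d=grab("wrist"); save(d,"w5.png",(220,120,420,340),3); pickle.dump(d,open("w5.pkl","wb"))
```

```text
[0.40615435 0.17207149 0.03496401]
[ 0.09877338  0.67908045 -0.7614167 ]
7.3583 0.18840269802203163 [-0.42560529 -1.04901869  6.08450376] [0.40603335 0.17196899 0.03743866]
8.425 0.18875787504958758 [-0.05172368  0.32815084 -0.90875879] [0.40569975 0.17184284 0.13669382]
```

View pics/w4.png

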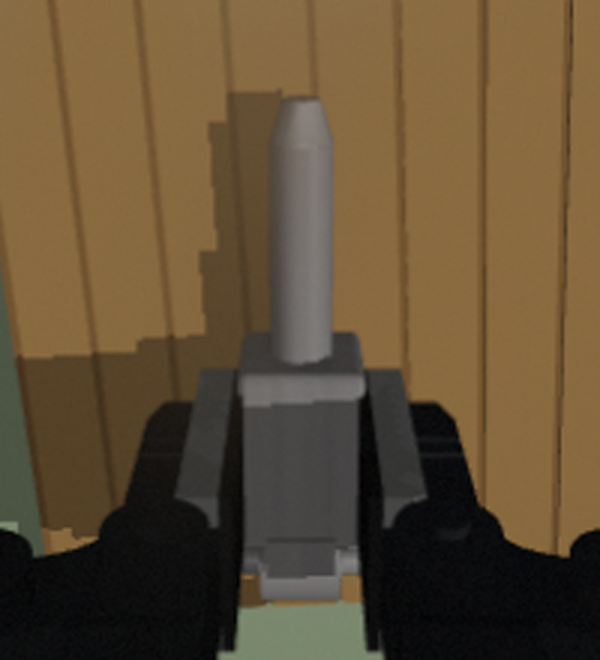

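View pics/w5.png

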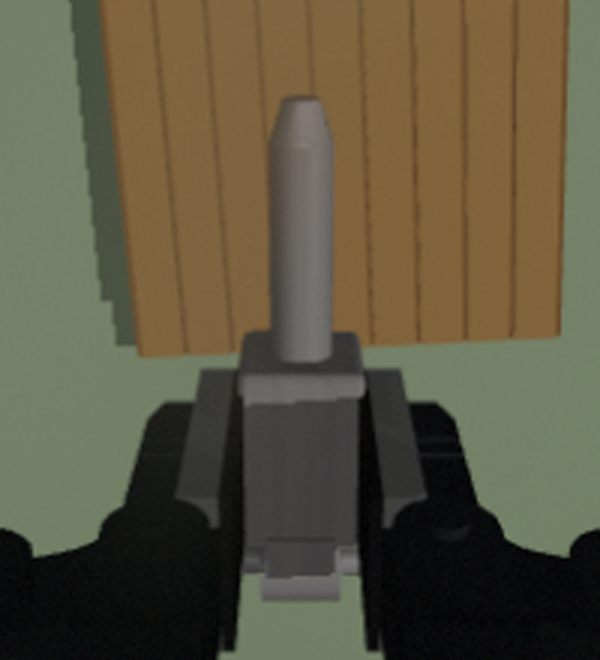

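Run:
```python
from h import *
import pickle
d=pickle.load(open("w5.pkl","rb"))
yaw=-.185; dr=np.array([np.cos(yaw),np.sin(yaw),0]); S=np.array([.585,-.0715,0])
A=S-dr*.0748; 
r.move_to([A[0],A[1],.10],down(yaw))
r.move_linear([A[0],A[1],.0564],vel=.1)
r.sleep(.2)
d=grab("wrist"); save(d,"w6.png",(220,20,440,280),2.3); pickle.dump(d,open("w6.pkl","wb"))
print(r.current_t(),r.current_tool_pos(),R.from_quat(r.current_ee_rot()).as_matrix().round(4).tolist(),r.current_contact_force())
```

```text
10.3083 [ 0.51177529 -0.05778394  0.05693411] [[0.9829, -0.1839, 0.001], [-0.1839, -0.9829, -0.0002], [0.001, 0.0, -1.0]] [-0.36758715 -0.15690848 -1.27435968]
```

View pics/w6.png

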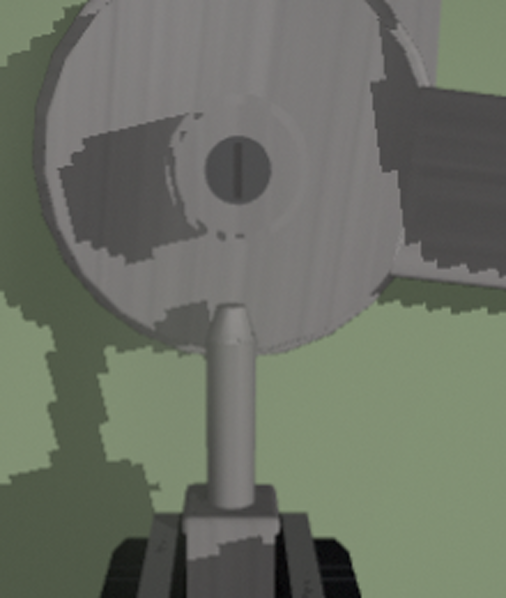

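Run:
```python
from h import *
import pickle
d=pickle.load(open("w6.pkl","rb"))
f=lambda a,b,z:pt(d,220+a/2.3,20+b/2.3,z)
yaw=-.185; ex=np.array([np.cos(yaw),np.sin(yaw),0]); ey=np.array([-np.sin(yaw),np.cos(yaw),0])
for n,p in dict(stud=f(238,169.5,.052),studrim=f(236.5,169,.052),tip=f(232.5,305,.0406),shoulderaxis=f(233,503,.0425),headL=f(187,494,.0472),headR=f(278,492,.0472)).items():
    print(n,p.round(4),"along",round(p@ex,4),"lat",round(p@ey,4))
g=cv2.cvtColor(d["pixels"],cv2.COLOR_RGB2GRAY)
C=cloud(d)
m=(C[...,2]>.0475)&(C[...,2]<.06); v,u=np.nonzero(m); k=(abs(u-323)<30)&(abs(v-93)<30); P=C[v[k],u[k]]
c,rad=cv2.minEnclosingCircle(P[:,:2].astype(np.float32)); print("stud depth",c,rad,np.r_[c,0]@ex,np.r_[c,0]@ey,np.median(P[:,2]))
c=P[:,:2]@ey[:2]; print(c.min(),c.max(),(c.min()+c.max())/2)
m=(abs(C[...,2]-.0405)<.006); v,u=np.nonzero(m); k=(abs(u-321)<14)&(v>153)&(v<225); P=C[v[k],u[k]]; al=P@ex; la=P@ey; 
for a in np.arange(al.min(),al.max(),.005):
    q=(al>=a)&(al<a+.005); print(round(a,4),q.sum(),(la[q].min()+la[q].max())/2, P[q][:,2].max())
```

```text
stud [ 0.5853 -0.0717  0.052 ] along 0.5885 lat 0.0372
studrim [ 0.5854 -0.0715  0.052 ] along 0.5885 lat 0.0374
tip [ 0.5627 -0.0667  0.0406] along 0.5654 lat 0.0379
shoulderaxis [ 0.5267 -0.0601  0.0425] along 0.5288 lat 0.0378
headL [ 0.5321 -0.0528  0.0472] along 0.5328 lat 0.046
headR [ 0.5296 -0.0687  0.0472] along 0.5332 lat 0.0299
stud depth (0.5852852463722229, -0.07142648845911026) 0.011238019913434982 0.5884367405724381 0.03745350743359462 0.0517070082862868
0.02703732195074233 0.047709661232202806 0.03737349159147257
0.5335 173 0.038339300162616476 0.04401991800554375
0.5385 232 0.03834731799150913 0.0434725449342839
0.5435 252 0.03857727283573566 0.04311330595831239
0.5485 253 0.0385875409015554 0.043255637829916205
0.5535 266 0.038578834435122694 0.04291584456873049
0.5585 252 0.038588327465990224 0.043263132641826546
0.5635 42 0.03858148297397898 0.04069874347493002
```

Pin is ~0.7 mm to +lateral and ~0.5 mm high relative to the hole. I'll correct both, then insert in small force-watched steps.

```bash
cat > ins.py <<'E'
from h import *
import sys,json
yaw=-.185; ex=np.array([np.cos(yaw),np.sin(yaw),0]); ey=np.array([-np.sin(yaw),np.cos(yaw),0]); ez=np.array([0,0,1.])
st=json.load(open("st.json"))  # a,l,z command, a_end
stop=float(sys.argv[1]); a_end=float(sys.argv[2]); step=float(sys.argv[3]); kc=float(sys.argv[4]); vel=float(sys.argv[5])
b=np.array(st["base"])
a,l,z=st["a"],st["l"],st["z"]
while a<a_end:
    a=min(a+step,a_end)
    r.move_linear(a*ex+l*ey+z*ez,vel=vel)
    F=np.array(r.current_contact_force())-b; fa,fl,fz=F@ex,F@ey,F[2]
    p=np.array(r.current_tool_pos())
    print(f"t{r.current_t():.2f} a{a:.4f} meas {p@ex:.4f} {p@ey:.4f} {p[2]:.4f} F {fa:.1f} {fl:.1f} {fz:.1f}",r.current_opening().__round__(4))
    if -fa>stop or abs(fl)>15 or abs(fz)>20: print("STOP"); break
    if abs(fl)>2: l+=np.clip(kc*fl,-3e-4,3e-4)
    if abs(fz)>2: z+=np.clip(kc*fz,-3e-4,3e-4)
st.update(a=a,l=l,z=z); json.dump(st,open("st.json","w"))
E
python3 - <<'E'
from h import *
import json
yaw=-.185; ex=np.array([np.cos(yaw),np.sin(yaw),0]); ey=np.array([-np.sin(yaw),np.cos(yaw),0])
p=np.array(r.current_tool_pos()); 
a=float(p@ex); l=float(p@ey)-.0008
A=np.array([.585,-.0715,0])-ex*.0748; print(a,p@ey,A@ex,A@ey)
# command (A) vs measured offset
a=float(A@ex);l=float(A@ey)-.0007; z=.0559
r.move_linear(a*ex+l*ey+np.array([0,0,z]),vel=.05); r.sleep(.2)
b=r.current_contact_force(); print(b,r.current_tool_pos(),r.current_t())
json.dump(dict(a=a,l=l,z=z,base=list(map(float,b))),open("st.json","w"))
E
python3 ins.py 12 0.5305 0.003 5e-5 0.03
```

```text
0.5136716442320823 0.037341361209586456 0.5133698837659403 0.03732878019384255
[-0.95839535 -0.15631415 -1.03325309] [ 0.51136772 -0.05843876  0.05589579] 10.7583
t11.01 a0.5164 meas 0.5166 0.0366 0.0559 F 1.0 0.5 -0.5 0.1863
t11.26 a0.5194 meas 0.5196 0.0366 0.0559 F 1.2 0.7 -0.3 0.1919
t11.51 a0.5224 meas 0.5225 0.0366 0.0559 F 1.0 0.2 -0.5 0.19
t11.76 a0.5254 meas 0.5255 0.0366 0.0559 F 0.8 0.6 -0.8 0.1857
t12.01 a0.5284 meas 0.5285 0.0366 0.0559 F -0.2 0.3 0.1 0.1872
t12.26 a0.5305 meas 0.5306 0.0366 0.0560 F 0.9 0.4 1.2 0.1909
```

Tip has entered the hole with no force. Continuing.

```bash
python3 ins.py 30 0.5575 0.002 5e-5 0.03
python3 - <<'E'
from h import *
d=grab("wrist"); save(d,"w7.png",(220,20,440,280),2.3)
E
```

```text
t12.51 a0.5325 meas 0.5325 0.0366 0.0560 F -1.6 -0.9 4.2 0.1885
t12.76 a0.5345 meas 0.5353 0.0366 0.0564 F 1.4 0.4 4.4 0.1896
t13.01 a0.5365 meas 0.5368 0.0366 0.0564 F 1.5 -0.6 4.1 0.1861
t13.26 a0.5385 meas 0.5386 0.0366 0.0565 F 0.1 -1.2 4.6 0.1881
t13.51 a0.5405 meas 0.5406 0.0366 0.0567 F 0.1 -0.3 2.9 0.1901
t13.76 a0.5425 meas 0.5423 0.0366 0.0567 F -0.9 -0.8 1.7 0.1875
t14.01 a0.5445 meas 0.5440 0.0366 0.0567 F -3.5 -1.4 1.8 0.1845
t14.26 a0.5465 meas 0.5457 0.0365 0.0566 F -6.2 -2.4 3.2 0.1873
t14.51 a0.5485 meas 0.5475 0.0366 0.0567 F -4.9 -0.5 2.6 0.1825
t14.76 a0.5505 meas 0.5493 0.0366 0.0567 F -5.7 -1.3 2.9 0.1896
t15.01 a0.5525 meas 0.5512 0.0366 0.0567 F -5.4 -0.6 1.1 0.1878
t15.26 a0.5545 meas 0.5532 0.0365 0.0567 F -5.9 -0.4 1.6 0.1899
t15.51 a0.5565 meas 0.5552 0.0366 0.0567 F -6.4 0.3 1.8 0.1898
t15.76 a0.5575 meas 0.5568 0.0365 0.0567 F -2.6 -1.3 -2.0 0.1884
```

View pics/w7.png

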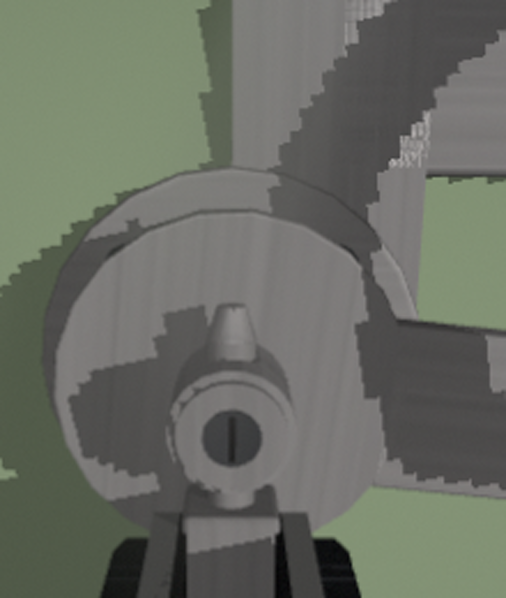

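```bash
python3 ins.py 11 0.5645 0.0007 3e-5 0.02
python3 - <<'E'
from h import *
d=grab("wrist"); save(d,"w8.png",(240,140,400,280),5)
E
```

```text
t16.06 a0.5582 meas 0.5582 0.0365 0.0570 F 0.1 -2.2 -6.6 0.1876
t16.31 a0.5589 meas 0.5588 0.0365 0.0570 F 0.3 -1.1 -7.3 0.1877
t16.56 a0.5596 meas 0.5598 0.0364 0.0569 F 0.9 -0.8 -7.9 0.1874
t16.81 a0.5603 meas 0.5601 0.0364 0.0567 F -3.4 -2.0 -4.1 0.1885
t17.06 a0.5610 meas 0.5602 0.0364 0.0565 F -6.8 -1.7 -0.7 0.1907
t17.31 a0.5617 meas 0.5617 0.0365 0.0567 F -3.1 -0.3 -3.3 0.1925
t17.56 a0.5624 meas 0.5625 0.0365 0.0565 F -3.0 0.1 -4.4 0.1863
t17.81 a0.5631 meas 0.5632 0.0364 0.0564 F -1.9 2.4 -2.0 0.1851
t18.06 a0.5638 meas 0.5634 0.0364 0.0563 F -6.3 0.6 -0.3 0.1847
t18.31 a0.5645 meas 0.5635 0.0365 0.0563 F -8.5 1.3 2.6 0.1918
```

View pics/w8.png

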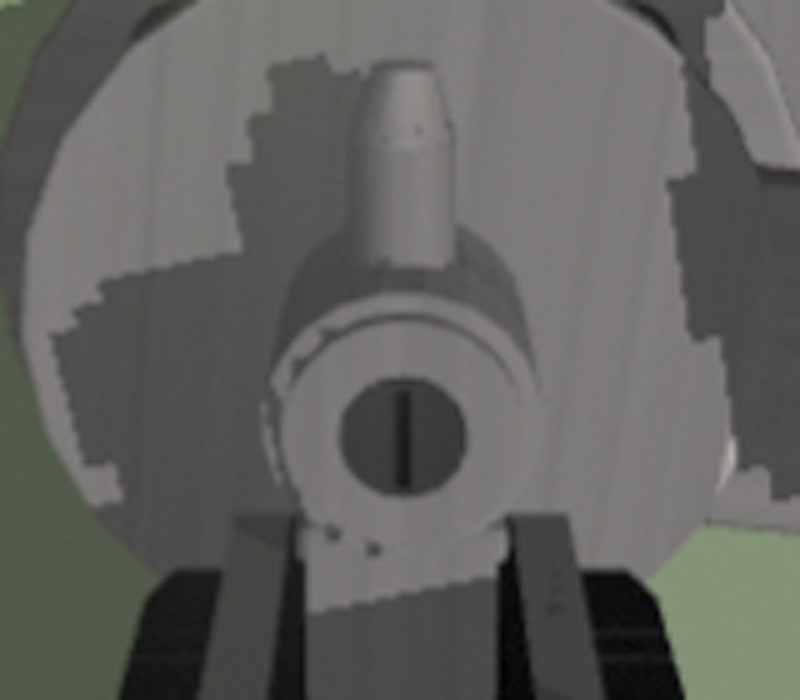

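```bash
python3 ins.py 15 0.5665 0.0007 3e-5 0.02
python3 - <<'E'
from h import *
import pickle
yaw=-.185; ex=np.array([np.cos(yaw),np.sin(yaw),0])
d=grab("wrist"); pickle.dump(d,open("w9.pkl","wb"))
C=cloud(d); al=C@ex
tip=pt(d,240+403/5,140+62/5,.0405); print("tip",tip@ex, "surf scan")
m=(C[...,2]>.0475)&(C[...,2]<.06); v,u=np.nonzero(m); k=(abs(u-321)<28)&(v>195)&(v<245); P=C[v[k],u[k]]
c,rad=cv2.minEnclosingCircle(P[:,:2].astype(np.float32)); print("stud",c,rad,np.r_[c,0]@ex)
print("forward 300 col z/along:",[(int(v),C[v,321,2].round(4),al[v,321].round(4)) for v in range(150,262,4)])
E
```

```text
t18.61 a0.5652 meas 0.5636 0.0365 0.0562 F -11.7 0.1 4.0 0.1901
t18.86 a0.5659 meas 0.5638 0.0365 0.0562 F -15.4 -0.4 6.6 0.1881
STOP
tip 0.6156238621850474 surf scan
stud (0.5856015086174011, -0.0713987872004509) 0.011293556541204453 0.5887425106474247
forward 300 col z/along: [(150, np.float64(0.0279), np.float64(0.614)), (154, np.float64(0.0377), np.float64(0.6144)), (158, np.float64(0.0391), np.float64(0.6131)), (162, np.float64(0.0395), np.float64(0.6115)), (166, np.float64(0.0391), np.float64(0.6098)), (170, np.float64(0.0399), np.float64(0.6083)), (174, np.float64(0.0409), np.float64(0.6069)), (178, np.float64(0.0412), np.float64(0.6053)), (182, np.float64(0.0412), np.float64(0.6037)), (186, np.float64(0.0414), np.float64(0.602)), (190, np.float64(0.0408), np.float64(0.6002)), (194, np.float64(0.0442), np.float64(0.5996)), (198, np.float64(0.0476), np.float64(0.5991)), (202, np.float64(0.0506), np.float64(0.5985)), (206, np.float64(0.0522), np.float64(0.5975)), (210, np.float64(0.0516), np.float64(0.5956)), (214, np.float64(0.0522), np.float64(0.5943)), (218, np.float64(0.0539), np.float64(0.5933)), (222, np.float64(0.0522), np.float64(0.591)), (226, np.float64(0.0535), np.float64(0.5898)), (230, np.float64(0.0522), np.float64(0.5876)), (234, np.float64(0.0525), np.float64(0.586)), (238, np.float64(0.0532), np.float64(0.5847)), (242, np.float64(0.0518), np.float64(0.5822)), (246, np.float64(0.052), np.float64(0.5806)), (250, np.float64(0.0455), np.float64(0.5754)), (254, np.float64(0.0466), np.float64(0.5741)), (258, np.float64(0.0464), np.float64(0.5721))]
```

Stalled hard at 15 N, with the tip ~26 mm beyond the stud axis, so the head is home. I'll relax the load, release gently and check.

Run:
```python
from h import *
import pickle
yaw=-.185; ex=np.array([np.cos(yaw),np.sin(yaw),0]); ey=np.array([-np.sin(yaw),np.cos(yaw),0])
p=np.array(r.current_tool_pos())
r.move_linear((.5643)*ex+(p@ey)*ey+np.array([0,0,.0563]),vel=.03); r.sleep(.1)
print(r.current_contact_force(),r.current_tool_pos()@ex if 0 else np.array(r.current_tool_pos())@ex)
r.set_gripper(.33,20)
print(r.current_contact_force(),r.current_opening(),r.current_t())
p=np.array(r.current_tool_pos()); 
r.move_linear(p+[0,0,.075],vel=.15); r.sleep(.1)
d=grab("wrist"); pickle.dump(d,open("w10.pkl","wb")); save(d,"w10.png",(200,100,440,390),2)
d=grab("scene"); pickle.dump(d,open("s10.pkl","wb")); save(d,"s10.png",(280,210,380,310),5)
print(r.current_t())
```

```text
[-8.26013066  2.83350201 -0.104661  ] 0.5635553201830864
[ 0.44642053 -0.06829865  0.85003281] 0.33240601120746455 19.5333
20.3917
```

View pics/w10.png

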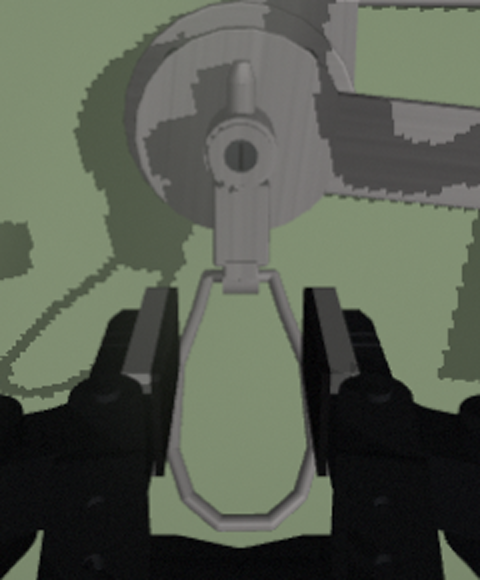

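View pics/s10.png

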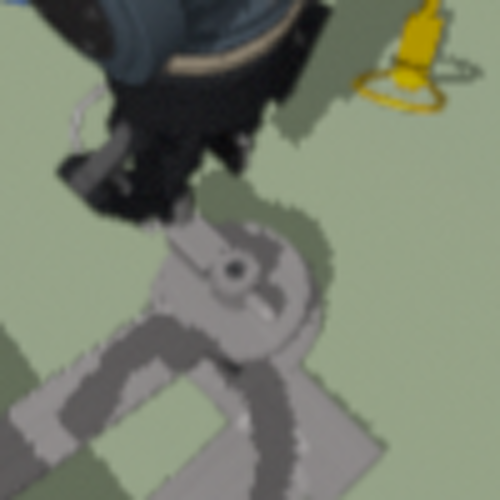

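Run:
```python
from h import *
import pickle
yaw=-.185; ex=np.array([np.cos(yaw),np.sin(yaw),0]); ey=np.array([-np.sin(yaw),np.cos(yaw),0])
d=pickle.load(open("w10.pkl","rb")); C=cloud(d)
for v in range(355,367,2): print(v,(C[v,320]@ex).round(4),(C[v,320]@ey).round(4),C[v,320,2].round(4))
f=lambda a,b,z:pt(d,200+a/2,100+b/2,z)
s=f(240.5,155,.052);t=f(243,62,.0395);print("stud",s@ex,s@ey,"tip",t@ex,t@ey,"tip-stud",(t-s)@ex)
b=f(241,262,.047); print("head back",(b-s)@ex,(b-s)@ey)
print(np.array(r.current_tool_pos())@ex)
```

```text
355 0.4078 0.0371 -0.0004
357 0.4971 0.0373 0.0958
359 0.4961 0.0373 0.0963
361 0.4957 0.0373 0.0973
363 0.4955 0.0373 0.0985
365 0.4933 0.0373 0.0977
stud 0.5885520919370869 0.03711368627632967 tip 0.6140981894407932 0.03633645653736656 tip-stud 0.025546097503706258
head back -0.036803280923071925 -0.00018907687371996133
0.564917452869557
```

Pin is home after release (tip 25.5 mm beyond the axis, 26 nominal) and the loop's end is at stud -93 mm, z 0.097, as predicted. Now I'll go behind the loop with shut fingers and push it over along its arc.

```bash
cat > loop.py <<'E'
from h import *
import pickle
yaw=-.185; ex=np.array([np.cos(yaw),np.sin(yaw),0]); ey=np.array([-np.sin(yaw),np.cos(yaw),0])
S=.5886; L=.0371
def go(a,z,vel): r.move_linear(a*ex+L*ey+np.array([0,0,z]),vel=vel)
p=np.array(r.current_tool_pos())
go(p@ex,.16,.2)
go(S-.093-.032,.16,.2)
r.set_gripper(0,20)
go(S-.093-.032,.097-.006+.022,.15)
r.sleep(.1); b=np.array(r.current_contact_force())
print(r.current_t(),r.current_tool_pos(),b)
d=grab("wrist"); save(d,"w11.png"); pickle.dump(d,open("w11.pkl","wb"))
E
python3 loop.py
```

```text
22.2917 [ 0.46309958 -0.04891121  0.11391898] [ 0.0557263  -0.57881106 -0.09082864]
```

View pics/w11.png

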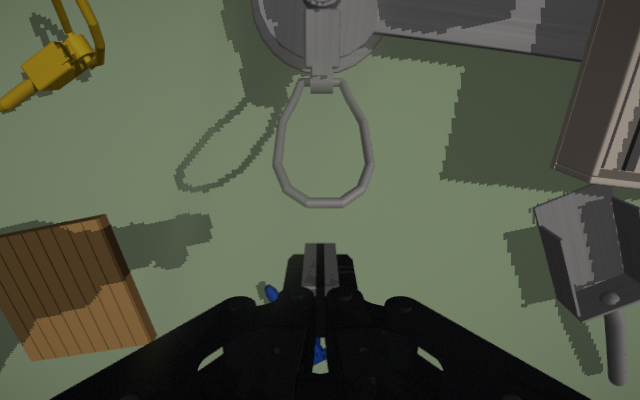

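The shut fingers stand behind the loop, centred on it (fingertips at (320,245), loop end at (323,203)). Pushing along the arc now.

```bash
cat > push.py <<'E'
from h import *
import pickle,sys
yaw=-.185; ex=np.array([np.cos(yaw),np.sin(yaw),0]); ey=np.array([-np.sin(yaw),np.cos(yaw),0])
S=.5886; L=.0371; b=np.array(r.current_contact_force())
def go(a,z,vel): r.move_linear(a*ex+L*ey+np.array([0,0,z]),vel=vel)
for phi in np.radians([129,120,110,100,90,80,70,60,52,45,38,32]):
    a=S-.046+.076*np.cos(phi)-.0022-.011; z=.0375+.076*np.sin(phi)-.006+.022
    go(a,z,.06)
    F=np.array(r.current_contact_force())-b
    print(round(np.degrees(phi)),f"t{r.current_t():.2f} a{a:.4f} z{z:.4f} F {F@ex:.1f} {F@ey:.1f} {F[2]:.1f}")
    if np.linalg.norm(F)>10: print("STOP");break
d=grab("wrist"); save(d,"w12.png"); pickle.dump(d,open("w12.pkl","wb"))
E
python3 push.py
```

```text
129 t22.79 a0.4816 z0.1126 F -1.0 -0.7 -0.3
120 t23.14 a0.4914 z0.1193 F -1.5 0.2 -0.1
110 t23.51 a0.5034 z0.1249 F -2.3 0.2 2.0
100 t23.88 a0.5162 z0.1283 F -1.7 0.1 0.1
90 t24.24 a0.5294 z0.1295 F -1.5 0.7 0.1
80 t24.61 a0.5426 z0.1283 F -1.1 -1.1 0.6
70 t24.98 a0.5554 z0.1249 F -0.4 0.6 0.3
60 t25.34 a0.5674 z0.1193 F -0.8 -0.5 -0.8
52 t25.67 a0.5762 z0.1134 F 0.3 1.1 0.9
45 t25.98 a0.5831 z0.1072 F -0.6 -0.6 0.8
38 t26.28 a0.5893 z0.1003 F 0.5 0.7 0.6
32 t26.57 a0.5939 z0.0938 F 0.5 -0.6 0.7
```

View pics/w12.png

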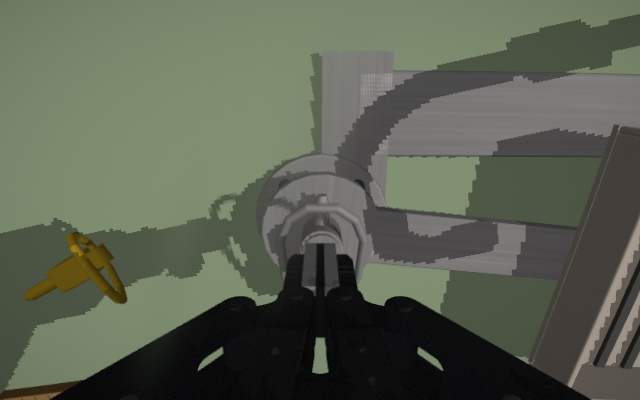

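Run:
```python
from h import *
import pickle
yaw=-.185; ex=np.array([np.cos(yaw),np.sin(yaw),0]); ey=np.array([-np.sin(yaw),np.cos(yaw),0])
d=pickle.load(open("w12.pkl","rb")); save(d,"w12c.png",(250,140,400,290),5); C=cloud(d)
for v in range(192,250,3): print(v,(C[v,322]@ex-.5886).round(4),(C[v,322]@ey-.0371).round(4),C[v,322,2].round(4))
```

```text
192 0.0246 -0.0002 0.0284
195 0.025 -0.0002 0.0348
198 0.025 -0.0001 0.0399
201 0.0234 -0.0001 0.0401
204 0.0286 0.0 0.0589
207 0.0274 0.0 0.0596
210 0.0259 0.0 0.0596
213 0.0168 -0.0001 0.0406
216 0.0152 -0.0002 0.0407
219 0.0136 -0.0002 0.041
222 0.0119 -0.0002 0.041
225 0.0097 -0.0002 0.04
228 0.0109 -0.0001 0.0468
231 0.0107 -0.0001 0.05
234 0.0095 -0.0001 0.0511
237 0.0084 -0.0001 0.0523
240 0.0065 -0.0001 0.0518
243 0.017 0.0001 0.0764
246 0.0172 0.0001 0.0797
249 0.0163 0.0002 0.0806
```

View pics/w12c.png

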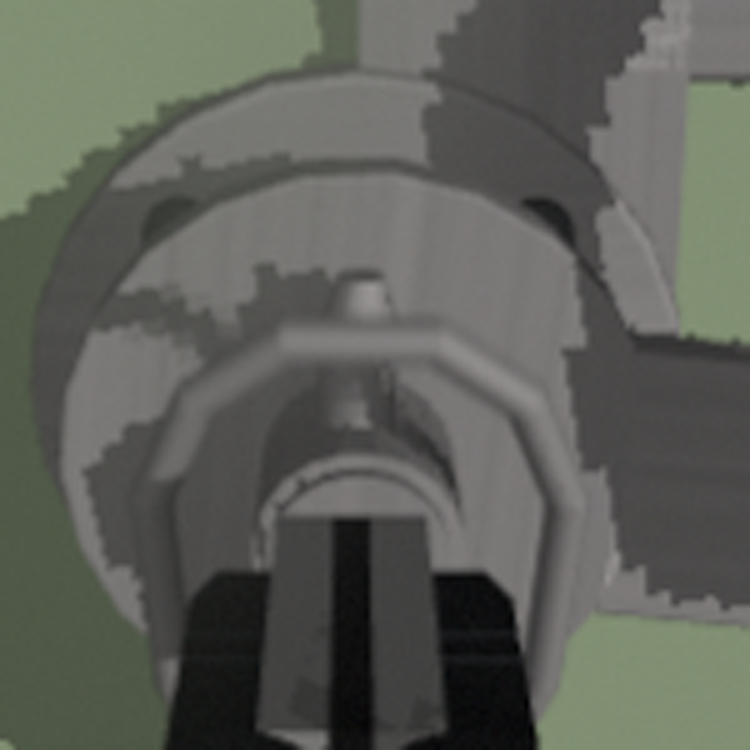

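The loop is past dead point (end at z 0.057, about 1.99 rad) and may still be swinging. I'll look again.

Run:
```python
from h import *
r.sleep(.3)
d=grab("wrist"); save(d,"w13.png",(250,140,400,290),4); C=cloud(d)
yaw=-.185; ex=np.array([np.cos(yaw),np.sin(yaw),0]); 
for v in range(174,216,3): print(v,(C[v,322]@ex-.5886).round(4),C[v,322,2].round(4))
print(r.current_t(),r.current_contact_force())
```

```text
174 0.0341 0.0257
177 0.0329 0.0273
180 0.0314 0.0281
183 0.0299 0.0289
186 0.031 0.0384
189 0.0294 0.0386
192 0.0244 0.0283
195 0.0256 0.037
198 0.0246 0.0389
201 0.023 0.0394
204 0.0218 0.0407
207 0.0199 0.0401
210 0.0189 0.0418
213 0.0171 0.0415
26.9667 [ 0.38774421 -0.97193649 -0.12524133]
```

View pics/w13.png

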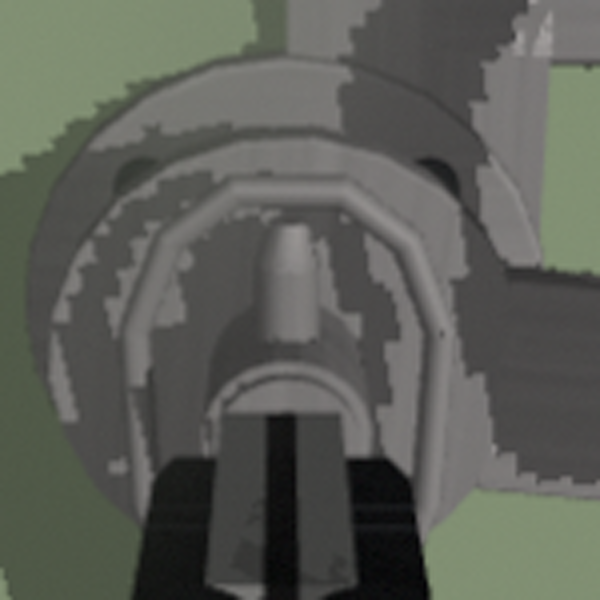

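Now shut: the end bar lies ahead of the tip at crop (290,190), with its top at z 0.0386 (axis ~0.0365) and 30 mm beyond the stud axis. I'll retreat straight up and do a last check.

Run:
```python
from h import *
p=np.array(r.current_tool_pos())
r.move_linear(p+[0,0,.03],vel=.08)
p[2]=.17; p[0]-=.02
r.move_linear(p,vel=.2); r.sleep(.2)
d=grab("wrist"); save(d,"w14.png",(200,100,440,280),3.3); C=cloud(d)
yaw=-.185; ex=np.array([np.cos(yaw),np.sin(yaw),0]); 
c=proj(d,np.array([.585,-.0715,.038])+.03*ex)[0]; print(c)
u=int(c[0])
for v in range(int(c[1])-8,int(c[1])+12,2): print(v,(C[v,u]@ex-.5886).round(4),C[v,u,2].round(4))
d=grab("top"); save(d,"top14.png")
print(r.current_t(),r.current_contact_force())
```

```text
[315.68427248 130.03105085]
122 0.0342 0.0289
124 0.0326 0.0277
126 0.0312 0.0283
128 0.0309 0.0371
130 0.0296 0.0383
132 0.0282 0.0385
134 0.0252 0.0278
136 0.0255 0.0391
138 0.0241 0.0394
140 0.0227 0.0394
28.1917 [1.01312997 0.49636458 1.08836133]
```

View pics/w14.png

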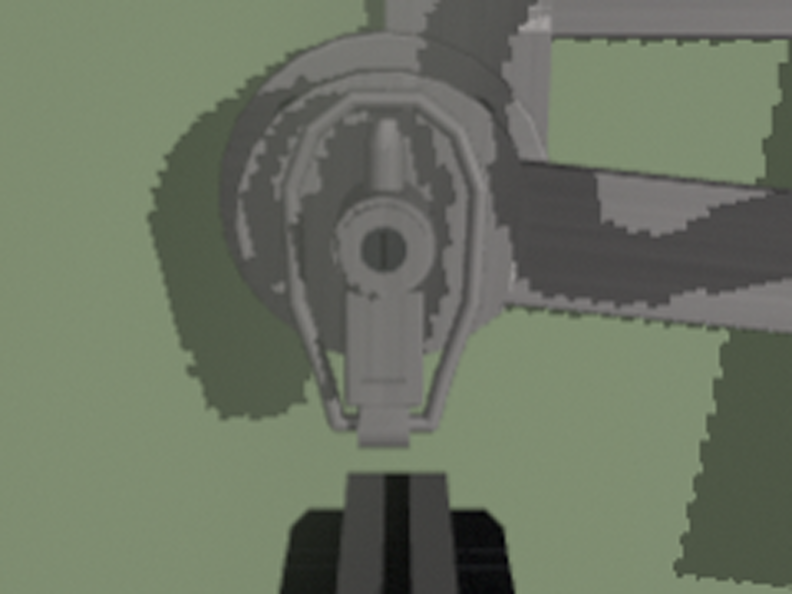

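View pics/top14.png

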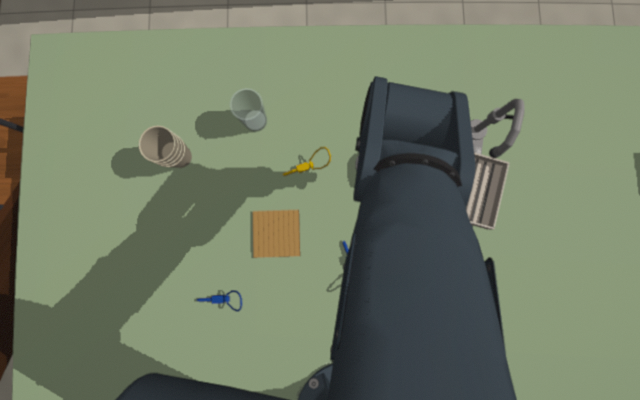

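The loop lies flat round the stud (end bar at crop (385,97)) with the head against it. The robot is clear, and the cups, tumbler and tray edge are unmoved in the top view.

Run:
```python
from h import *
r.hand_in(); print(r.current_t())
```

```text
the job is handed in; nothing more can be done
the job is handed in; nothing more can be done
```

The job is done and handed in at about 28 s of the 67 s allowed. I took the steel pin off the coaster and pushed it through the cross hole until its head was against the stud. Then I released it, and swung the loop over with shut fingers until it snapped closed.

**Last checks:**
- **Pin:** The push stalled at 15.4 N, slightly below the stated 16–22 N. The tip measured about 25.5 mm beyond the stud's axis, against 26 mm nominal, so I took the head as home. One other mark disagreed: the back of the head read 36.8 mm behind the axis where 39 mm was expected.
- **Loop:** It went over with no more than about 3 N. The first picture caught it mid-swing at about 1.99 rad. Later ones show it lying flat round the stud, with its end about 30 mm ahead of the axis and level with the pin.
- **Robot and bystanders:** The fingers ended well above the pin, touching nothing. The cups and tumbler look unmoved from the top camera, as does the visible part of the tray. The arm hid the scoop and most of the tray there, so those two weren't fully confirmed.

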